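# Stand the pen carton up in its empty display bay

### The arm

A 6-joint arm with a two-finger parallel gripper is mounted at the origin on the work surface. World frame = base frame: x ahead of the robot, y to its left, z up, the work surface at z = 0. Lengths are in m, angles in rad, forces in N, time in s.
With the tool pointing down it reaches from about 0.325 to 0.775 m from the base axis. Payload 5.5 kg.
Tool frame: the origin (TCP) lies at the very end of the fingers, on their centre line; the grasp point (between the pads) lies behind it (grip_depth is the z of the grasp point in the tool frame, in m); z points along the fingers, y is the line along which they close (so a half turn about z gives the same grasp; the last joint's range is limited). The gripper opens to 88 mm and grips with 3 to 60 N. Pads are 20 mm wide; open, the fingers measure 115 mm over their backs; the gripper's body (75 mm by 178 mm) begins 61 mm behind the grasp point.
Start: joints at [1.073, 0.091, 1.231, -0, 1.82, -0.057], TCP at [0.256, 0.543, 0.223] pointing down, gripper open.
Joint ranges: [-2.87, 2.87], [-0.86, 2.18], [0.17, 2.46], [-1.51, 4.65], [0.06, 2.69], [-2.65, 2.65]. Speed limits (rad/s): [2.57, 2.57, 3.01, 3.14, 3.14, 3.14].

### API

Orientations are given as [roll, pitch, yaw] about the fixed x, y, z axes, in that order (R = Rz(yaw) Ry(pitch) Rx(roll)).
In Python, from bench import * gives the robot as it stands.
- The arm moves only by the tool drive_tool, never from a script. Its argument "series" is text: rows parted by semicolons, each of 7 numbers parted by spaces: the opening, from 0 (shut) to 1 (fully open), then the shift along the world's x, y, z scaled (see below), then the turn, a rotation vector about the world's x, y, z scaled (see below). A call has 1 to 20 rows; each row shifts and turns the commanded pose from where the row before left it; what a row does not reach is not made up. The controller multiplies each number of a shift by 0.06 m and each number of a turn by 0.15 rad. A row lasts 1/8 s, in which the tool goes at most 62.5 mm and 10.7 degrees, less where a joint would pass 70% of its speed; a pose out of reach is approached as far as the arm can. A call with a number of a shift or a turn outside -1 to 1 is refused whole. A call with a gripper value outside its range is refused whole. The fingers move at their own pace and stop on an object; "newtons" is the grip in N (left out, the last holds). Time passes only in rows, so rows that do not move let the fingers close. It gives the time, the measured TCP pose, the force, the opening and the grip force at its end, in the units of the state.
- observe(): the state, without advancing time (a new reading comes with each control period).
- get_image(name): name is "scene" or "top"; returns the picture (384x512x3 uint8, red, green, blue); there is no depth.
- camera_model(name): a dict with "mtx" (3x3 intrinsics, pixels), "position" and "rotation" of the camera in the world. Camera axes: x right, y up, looking along -z (the intrinsics and any distortion apply to the point x, -y, -z); pixel columns grow to the right and rows downward; lengths in m; the calibration is good to about 2 mm. A picture is of the moment at which its call begins. camera_model takes no time and is no camera call.
- hand_in(): hands the job in; it is judged then, once.
The state is a dict: "t": time; "qpos": joint angles; "qd": joint speeds; "tau": joint torques, N m; "eef_pos": TCP position; "tool_rot": TCP orientation; "force": force on the tool from outside, world axes, zero at the start; "moment": the same for the moment, N m; "width": opening from 0.0 (shut) to 1.0 (fully open); "grip_force": force on a finger pad.
Only numpy, scipy, OpenCV 4.12 (cv2) and the standard library are available. Lean on these libraries where they do the work, as an engineer would, in place of code of your own. Each camera call takes 0.05 s, during which the arm holds its last target. There are 200 camera calls.

### The job

One carton of pens is lying flat on the counter: pick it up and stand it upright on one of its short thin edges in the empty bay of the small display ledge, like the two cartons already there, a broad face squarely flat against the back panel (either end down, either face out). Set it down gently, because the cartons dent, let go, and leave the two standing cartons and the other goods on the counter where they are.

Things in the scene. Friction and masses are not known exactly. Their poses are not given: they have to be found in the camera images.
- pack: The loose carton of pens: rigid white cardboard box with a dark red band, 110 mm long x 60 mm wide x 28 mm thick, 0.11 to 0.23 kg, lying flat on the counter at the start. Origin at its centre; x along its 110 mm length, y along its 60 mm width, z through its 28 mm thickness (up while it lies). Either end may be the foot, either broad face may be in front.
- display: Cream fixed ledge, 90 mm deep (x) x 246 mm wide (y). Origin: centre of its underside, on the counter; x points from the open front to the back panel, y along the row, z up. Flat top 18 mm above the counter. The panel (6 mm thick, front face at x = +39 mm) rises 45 mm above that top. Three bays, centres at y = -80, 0, +80 mm; two hold a standing carton, one is empty.
- bay (a point): The empty bay: point on the ledge's top surface (18 mm above the counter), mid-width of the bay, on the panel's front face; axes as the display's (x into the panel). The bay is 74 mm wide between dividers 6 mm thick that rise 35 mm above the ledge and reach 60 mm forward from the panel; front and top are open. A white price ticket (look only) hangs on the ledge's front edge below it.
- pack_a: A carton like the loose one, loose but already standing in a bay, 110 mm tall, 60 mm wide along the row, 28 mm thick. Origin at the centre of its foot, z up. To be left alone.
- pack_b: Another standing carton, exactly like pack_a. To be left alone.
- stapler: Bystander, to be left alone: black and grey desk stapler, 135 x 36 x 56 mm. Origin at the centre of its underside.
- pencup: Bystander, to be left alone: black round cup of pens, 76 mm across, about 150 mm tall with its pens. Origin at the centre of its underside.
- notebook: Bystander, to be left alone: black closed notebook lying flat, 150 x 108 x 15 mm. Origin at the centre of its underside.
- calculator: Bystander, to be left alone: grey desk calculator lying flat, 150 x 100 x 25 mm. Origin at the centre of its underside.
- eraser: Bystander, to be left alone: white eraser, 60 x 24 x 13 mm, lying on the counter between the loose carton and the display. Origin at the centre of its underside.
- marker: Bystander, to be left alone: grey marker pen with a black cap, 125 x 14 x 14 mm, lying between the loose carton and the display. Origin at the centre of its underside.
- tape: Bystander, to be left alone: black tape dispenser, 140 x 55 x 78 mm. Origin at the centre of its underside.
Not all that is in view belongs to the job. Leave any blue, green or pink look-alike of the pack alone.

How it is judged:
At the end, for the whole second after the job is handed in: The loose carton stands on a short thin edge on the ledge of the empty bay: upright within 0.05 rad, square to the back panel within 0.08 rad and within 2.5 mm of it, within 8.5 mm of the bay's middle, released and at rest; the other two cartons still stand upright (angle between the x axis of pack and the z axis of bay, either way round below 0.05 rad and angle between the z axis of pack and the x axis of bay, either way round below 0.08 rad and x of pack in the frame of bay between -0.0165 and -0.011 m and y of pack in the frame of bay between -0.0085 and 0.0085 m and z of pack in the frame of bay between 0.052 and 0.058 m and linear speed of pack below 0.01 m/s and angle between each of pack_a, pack_b's own z axis and vertical below 0.06 rad); the robot touches nothing.
It fails at once if the loose carton is pressed or dropped hard on the display or the counter (more than 40 N) (contact force between pack and display above 40 N or contact force between pack and table above 40 N).
It fails at once if a standing carton is shifted by more than 15 mm or tipped (distance of any of pack_a, pack_b from where it was at the start of the episode above 0.015 m or angle between any of pack_a, pack_b's own z axis and vertical above 0.25 rad).
It fails at once if another thing on the counter is shifted by more than 25 mm (distance of any of stapler, pencup, notebook, calculator, eraser, marker, tape from where it was at the start of the episode above 0.025 m).
It also fails if it takes over 64 s, if anything falls off the work surface, if the arm or the gripper's body presses on something with over 40 N, if the wrist force passes 120 N, or if a joint passes its speed limit or range.

## Working session

There is one attempt and no reset: what is moved stays moved. The work goes in short steps, Python scripts to look and compute and a tool call to move; the robot and the scene stay as the last step left them, time stands still between calls to the robot, and variables do not carry over. Pictures are saved under pics/ and viewed, at most 10 in all, crops included, and the job is handed in when it is done.

Besides the shell and the picture viewer there is one more tool, called after "Request:" by a JSON object that holds its "name" and its "arguments", one argument or row to a line. drive_tool: Moves the arm, as the interface text tells. Shifts and turns lie within -1 to 1; 1 stands for 0.06 m of shift or 0.15 rad of turn. Its arguments: {"type":"object","properties":{"series":{"type":"string"},"newtons":{"type":"number"}},"required":["series"]}

```bash
mkdir -p pics
python3 - <<'E'
from bench import *
import cv2
for n in("scene","top"):
    im=get_image(n); cv2.imwrite(f"pics/{n}0.png",im[:,:,::-1]); 
    m=camera_model(n); print(n,m)
print(observe())
E
```

```text
scene {'mtx': array([[467.59921304,   0.        , 256.9481453 ],
       [  0.        , 467.59921304, 191.0398704 ],
       [  0.        ,   0.        ,   1.        ]]), 'position': array([1.32106635, 0.76354069, 0.75381795]), 'rotation': array([ 0.98455673, -0.01308216,  2.33499401])}
top {'mtx': array([[495.70107793,   0.        , 253.87202553],
       [  0.        , 495.70107793, 186.06559291],
       [  0.        ,   0.        ,   1.        ]]), 'position': array([0.436984  , 0.02849221, 1.61687415]), 'rotation': array([ 0.08245642,  0.00214686, -1.55466404])}
{'t': 0.1, 'qpos': array([ 1.07331222e+00,  9.17542432e-02,  1.23172369e+00, -1.43710548e-05,
        1.81981123e+00, -5.66975147e-02]), 'qd': array([ 0.000268  , -0.00193013, -0.00372376, -0.00125609,  0.00054493,
        0.00074264]), 'tau': array([ 3.09953655e-03, -4.47853696e+01, -4.07571423e+01,  6.98991003e-02,
        2.82829092e-02, -1.05032498e-04]), 'eef_pos': array([0.25587053, 0.5424179 , 0.22166111]), 'tool_rot': array([-3.13989808e+00, -8.22248250e-05,  2.70080246e+00]), 'force': array([ 0.01837379,  0.07920017, -0.0027405 ]), 'moment': array([-0.00136076, -0.01738392, -0.0013886 ]), 'grip_force': 0.0, 'width': 1.0011944456207906}
```

View pics/scene0.png

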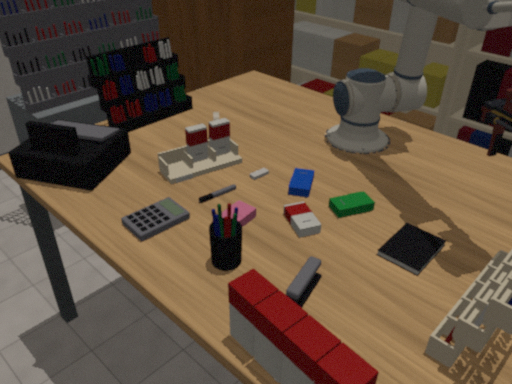

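View pics/top0.png

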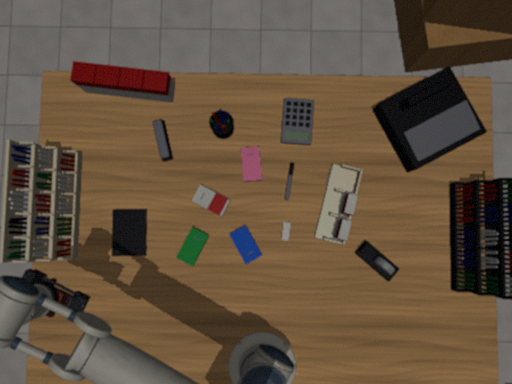

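The loose white/red carton is at scene (302,219), top (210,200). Look-alikes in the top view are green (193,246), blue (246,244), pink (252,163) and the red boxes (120,78). I pick the white one with the red band and check it and the display in an enlarged crop.

Run:
```python
import cv2, numpy as np
t=cv2.imread("pics/top0.png"); s=cv2.imread("pics/scene0.png")
R=lambda a,x,y,w,h,k: cv2.resize(a[y:y+h,x:x+w],None,fx=k,fy=k,interpolation=cv2.INTER_CUBIC)
cv2.imwrite("pics/c1.png",np.hstack([R(t,185,170,50,60,8),R(t,310,158,50,60,8)][:1]+[R(t,310,155,50,100,8)[:480]]) if 0 else np.hstack([R(t,188,178,44,44,9),cv2.resize(t[158:250,310:370],None,fx=6.0,fy=6.0,interpolation=cv2.INTER_CUBIC)[:396]]))
cv2.imwrite("pics/c2.png",R(s,150,110,100,75,8))
cv2.imwrite("pics/c3.png",R(t,310,158,60,92,6))
```

```text
(no output)
```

View pics/c1.png

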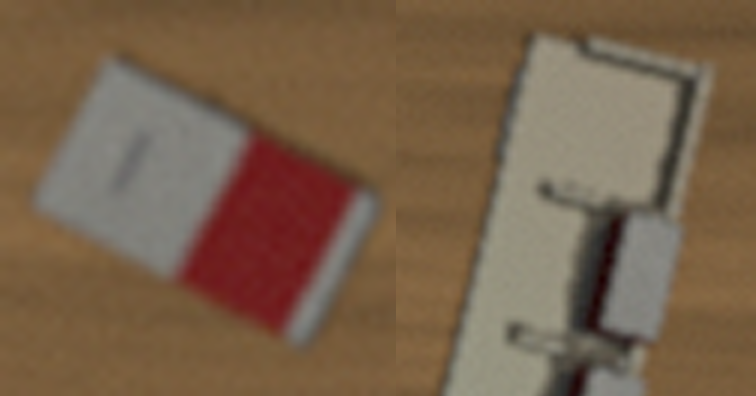

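View pics/c2.png

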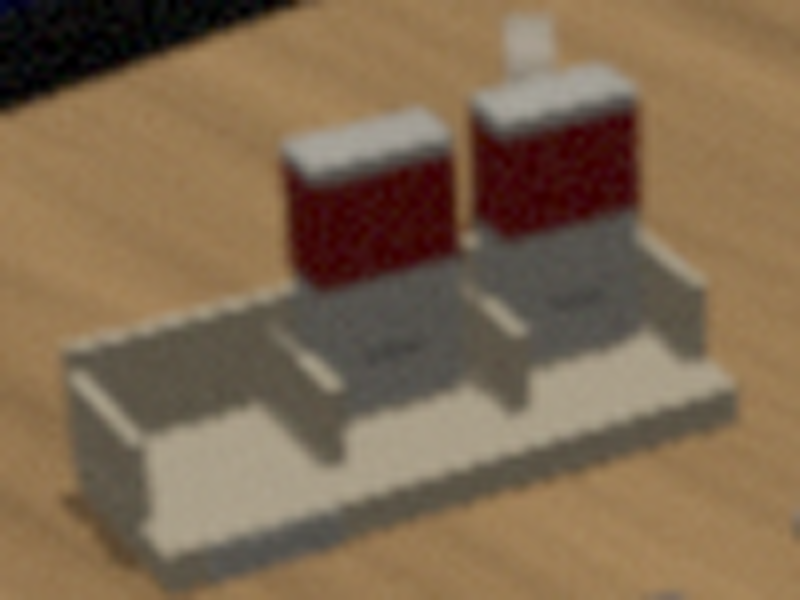

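View pics/c3.png

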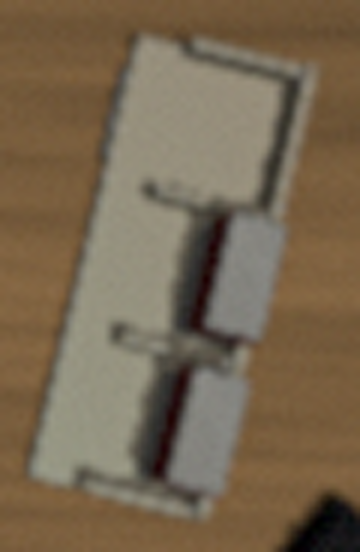

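The crop confirms a white carton with a red band near its lower-right end, top corners about (200,184), (192,200), (230,199), (221,216). The display opens towards +y (image left), and its empty bay is at the top end.

```bash
cat >> h.py <<'E'
G=0.0187; B=np.radians(40)
PK=np.array([.522,.1733,-2.03]); DP=np.array([.5172,-.2374,-1.797])
ax=lambda a:np.array([np.cos(a),np.sin(a),0]); Z=np.array([0,0,1.])
def frame(y,z): return R.from_matrix(np.c_[np.cross(y,z),y,z])
def grasp(dz=0,b=B):
    x=ax(PK[2]); y=ax(PK[2]+np.pi/2); z=-np.cos(b)*Z-np.sin(b)*x
    return np.r_[PK[:2],0]+.010*x+(.023+dz)*Z+G*z, frame(y,z)
def put(out=.009,dz=0,b=B,dy=0):  # out: local gap added in front of panel, dz: foot height over ledge
    x=ax(DP[2]); y=ax(DP[2]+np.pi/2); z=np.cos(b)*x-np.sin(b)*Z
    bay=np.r_[DP[:2],.018]+.039*x+(.080+dy)*y
    return bay-(.023+out)*x+(.065+dz)*Z+G*z, frame(y,z)
def go(tgt,n=None,cur=None):
    s=observe()
    p0,r0=(s["eef_pos"],R.from_euler('xyz',s["tool_rot"])) if cur is None else cur
    d=tgt[0]-p0; v=(tgt[1]*r0.inv()).as_rotvec()
    k=n or int(np.ceil(max(abs(d).max()/.06,abs(v).max()/.15,1e-9)))
    print("rows",k,"row:",(d/.06/k).round(3),(v/.15/k).round(3),"| total",d.round(4),v.round(3))
E
python3 - <<'E'
from h import *
a=grasp(.13,0);b=grasp(.13);c=grasp()
go(a); go(b,cur=a); go(c,cur=b); print(a[0],b[0],c[0],c[1].as_euler('xyz'))
E
```

```text
rows 11 row: [ 0.397 -0.573 -0.132] [ 0.    -0.001 -0.963] | total [ 0.2617 -0.3781 -0.0874] [ 1.000e-03 -2.000e-03 -1.589e+00]
rows 5 row: [0.018 0.036 0.015] [ 0.834 -0.413 -0.   ] | total [0.0053 0.0108 0.0044] [ 0.626 -0.309 -0.   ]
rows 3 row: [ 0.     0.    -0.722] [0. 0. 0.] | total [ 0.    0.   -0.13] [0. 0. 0.]
[0.51756766 0.16433594 0.1343    ] [0.52289539 0.17511085 0.13867497] [0.52289539 0.17511085 0.00867497] [ 3.14159265 -0.6981317   1.11159265]
```

Request:
{"name": "drive_tool", "arguments": {
  "series": "1 0.4 -0.57 -0.13 0 0 -0.96;1 0.4 -0.57 -0.13 0 0 -0.96;1 0.4 -0.57 -0.13 0 0 -0.96;1 0.4 -0.57 -0.13 0 0 -0.96;1 0.4 -0.57 -0.13 0 0 -0.96;1 0.4 -0.57 -0.13 0 0 -0.96;1 0.4 -0.57 -0.13 0 0 -0.96;1 0.4 -0.57 -0.13 0 0 -0.96;1 0.4 -0.57 -0.13 0 0 -0.96;1 0.4 -0.57 -0.13 0 0 -0.96;1 0.4 -0.57 -0.13 0 0 -0.96;1 0 0 0 0.83 -0.41 0;1 0 0 0 0.83 -0.41 0;1 0 0 0 0.83 -0.41 0;1 0 0 0 0.83 -0.41 0;1 0 0 0 0.83 -0.41 0;1 0 0 0 0 0 0;1 0 0 0 0 0 0",
  "newtons": 25
}}

```text
t: 2.35
eef_pos: [0.5202, 0.1663, 0.1372]
tool_rot: [3.137, -0.692, 1.118]
force: [0.5, 0.0, 0.4]
width: 1.0
grip_force: 0.0
```

Run:
```python
from h import *
s=observe();print(s["t"],s["qpos"].round(3),s["eef_pos"],s["tool_rot"])
go(grasp(.13)); go(grasp(.015));go(grasp())
```

```text
2.35 [-0.16  -0.377  1.949  0.67   1.38   0.227] [0.52021615 0.16634312 0.13719161] [ 3.13717051 -0.69243596  1.11822049]
rows 1 row: [0.045 0.146 0.025] [ 0.044  0.004 -0.025] | total [0.0027 0.0088 0.0015] [ 0.007  0.001 -0.004]
rows 2 row: [ 0.022  0.073 -0.946] [ 0.022  0.002 -0.013] | total [ 0.0027  0.0088 -0.1135] [ 0.007  0.001 -0.004]
rows 3 row: [ 0.015  0.049 -0.714] [ 0.015  0.001 -0.008] | total [ 0.0027  0.0088 -0.1285] [ 0.007  0.001 -0.004]
```

Request:
{"name": "drive_tool", "arguments": {
  "series": "1 0.04 0.15 -0.3 0.04 0 -0.02;1 0 0 -0.5 0 0 0;1 0 0 -0.5 0 0 0;1 0 0 -0.4 0 0 0;1 0 0 -0.2 0 0 0;1 0 0 0 0 0 0;1 0 0 0 0 0 0"
}}

```text
t: 3.22
eef_pos: [0.5233, 0.1757, 0.0244]
tool_rot: [3.138, -0.7, 1.115]
force: [-0.5, 0.3, 0.6]
width: 1.002
grip_force: 0.0
```

Run:
```python
from h import *
go(grasp())
im=get_image("scene")
cv2.imwrite("pics/g1.png",cv2.resize(im[150:270,220:380,::-1],None,fx=5,fy=5,interpolation=cv2.INTER_CUBIC))
```

```text
rows 1 row: [-0.007 -0.009 -0.262] [-0.006  0.021 -0.011] | total [-0.0004 -0.0006 -0.0157] [-0.001  0.003 -0.002]
```

View pics/g1.png

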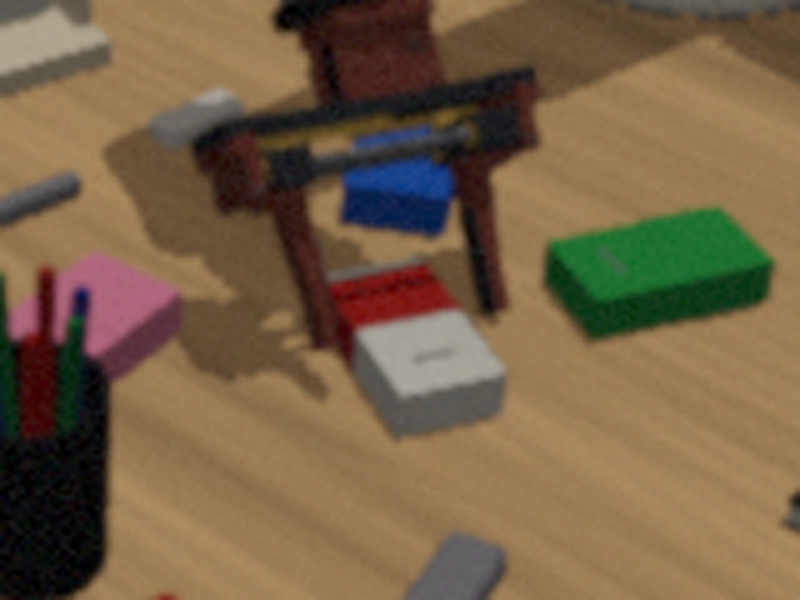

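The picture shows the fingers straddling the carton, tips at about (325,345) and (490,310), with clearance to the blue and pink boxes. Next I lower and close.

Request:
{"name": "drive_tool", "arguments": {
  "series": "1 0 0 -0.14 0 0 0;1 0 0 -0.11 0 0 0;1 0 0 0 0 0 0;0.72 0 0 0 0 0 0;0.55 0 0 0 0 0 0;0.55 0 0 0 0 0 0;0.55 0 0 0 0 0 0;0.55 0 0 0 0 0 0;0.55 0 0 0 0 0 0",
  "newtons": 25
}}

```text
t: 4.4
eef_pos: [0.5224, 0.1755, 0.0079]
tool_rot: [3.141, -0.7, 1.113]
force: [-0.1, -0.8, 1.2]
width: 0.678
grip_force: 25.0
```

Request:
{"name": "drive_tool", "arguments": {
  "series": "0.55 0 0 0.3 0 0 0;0.55 0 0 0.6 0 0 0;0.55 0 0 0.8 0 0 0;0.55 0 0 0.8 0 0 0;0.55 0 0 0.5 0 0 0;0.55 0 0 0.2 0 0 0;0.55 0 0 0 0 0 0;0.55 0 0 0 0 0 0"
}}

```text
t: 5.4
eef_pos: [0.5218, 0.1754, 0.1978]
tool_rot: [-3.139, -0.698, 1.111]
force: [-0.2, 0.7, -0.8]
width: 0.683
grip_force: 25.0
```

Run:
```python
from h import *
s=observe();print(s["qpos"].round(3),s["force"],s["width"])
t=put(.02,.15); print(t[0]); go(t); go(t,20)
```

```text
[-0.142 -0.395  1.857  0.663  1.457  0.315] [-0.18131338  0.71470109 -0.84854051] 0.682503312599621
[ 0.5928463  -0.26540436  0.22097987]
rows 10 row: [ 0.118 -0.735  0.039] [-0.989  0.351  0.123] | total [ 0.0711 -0.4408  0.0232] [-1.483  0.526  0.184]
rows 20 row: [ 0.059 -0.367  0.019] [-0.494  0.175  0.061] | total [ 0.0711 -0.4408  0.0232] [-1.483  0.526  0.184]
```

Request:
{"name": "drive_tool", "arguments": {
  "series": "0.55 0.06 -0.37 0.1 -0.49 0.18 0.06;0.55 0.06 -0.37 0.1 -0.49 0.18 0.06;0.55 0.06 -0.37 0.1 -0.49 0.18 0.06;0.55 0.06 -0.37 0.1 -0.49 0.18 0.06;0.55 0.06 -0.37 0 -0.49 0.18 0.06;0.55 0.06 -0.37 0 -0.49 0.18 0.06;0.55 0.06 -0.37 0 -0.49 0.18 0.06;0.55 0.06 -0.37 0 -0.49 0.18 0.06;0.55 0.06 -0.37 0 -0.49 0.18 0.06;0.55 0.06 -0.37 0 -0.49 0.18 0.06;0.55 0.06 -0.37 0 -0.49 0.18 0.06;0.55 0.06 -0.37 0 -0.49 0.18 0.06;0.55 0.06 -0.37 0 -0.49 0.18 0.06;0.55 0.06 -0.37 0 -0.49 0.18 0.06;0.55 0.06 -0.37 0 -0.49 0.18 0.06;0.55 0.06 -0.37 0 -0.49 0.18 0.06;0.55 0.06 -0.37 0 -0.49 0.18 0.06;0.55 0.06 -0.37 0 -0.49 0.18 0.06;0.55 0 0 0 0 0 0;0.55 0 0 0 0 0 0"
}}

```text
t: 7.9
eef_pos: [0.587, -0.2235, 0.2228]
tool_rot: [3.133, 0.706, 1.31]
force: [0.7, -0.9, -1.0]
width: 0.686
grip_force: 25.0
```

Run:
```python
from h import *
s=observe();print(s["qpos"].round(3),s["force"],s["width"])
t=put(.02,.15); go(t)
```

```text
[-0.059  0.205  1.253 -0.709  1.779  0.081] [ 0.71107452 -0.88157508 -0.96941185] 0.6858876061207833
rows 2 row: [ 0.049 -0.349 -0.015] [-0.534  0.154  0.095] | total [ 0.0058 -0.0419 -0.0019] [-0.16   0.046  0.028]
```

Request:
{"name": "drive_tool", "arguments": {
  "series": "0.55 0.05 -0.35 -0.01 -0.53 0.15 0.1;0.55 0.05 -0.35 -0.01 -0.53 0.15 0.1;0.55 0 0 -0.4 0 0 0;0.55 0 0 -0.6 0 0 0;0.55 0 0 -0.5 0 0 0;0.55 0 0 0 0 0 0;0.55 0 0 0 0 0 0;0.55 0 0 0 0 0 0"
}}

```text
t: 8.9
eef_pos: [0.5939, -0.2661, 0.1348]
tool_rot: [3.132, 0.872, 1.339]
force: [-0.1, 0.6, -1.0]
width: 0.68
grip_force: 25.0
```

Run:
```python
from h import *
s=observe();print(s["force"],s["width"])
go(put(.02,.06))
a=get_image("scene")[:,:,::-1];b=get_image("top")[:,:,::-1]
cv2.imwrite("pics/p1s.png",a);cv2.imwrite("pics/p1t.png",b)
cv2.imwrite("pics/p1.png",np.hstack([cv2.resize(a[80:190,145:255],(550,550),interpolation=cv2.INTER_CUBIC),cv2.resize(b[150:260,325:375],(250,550),interpolation=cv2.INTER_CUBIC)]))
```

```text
[-0.07165964  0.57499961 -1.02569815] 0.6797561901917033
rows 1 row: [-0.018  0.011 -0.063] [ 0.005  0.039 -0.011] | total [-0.0011  0.0007 -0.0038] [ 0.001  0.006 -0.002]
```

View pics/p1.png

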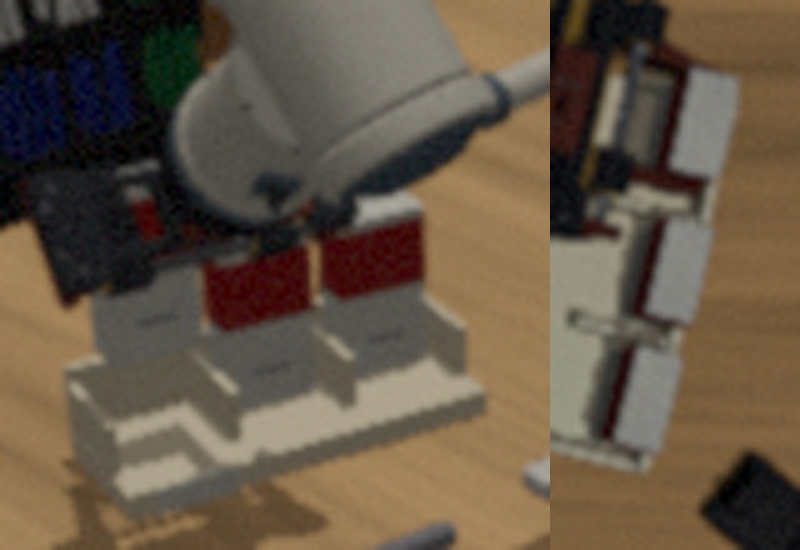

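The picture shows the carton upright over the empty bay, foot at crop (105,366)-(205,345), fingers in the gap beside the middle carton. I compare the seen corners with the prediction.

Run:
```python
from h import *
fr=lambda n,P:(proj(n,place(DP,np.array(P)/1000.)))
def c(n,px): return (np.array(px)+.5)/5-.5+([145,80] if n=="scene" else [325-110,150])
s=observe(); t=put(0,0); d=s["eef_pos"]-t[0]; L=R.from_euler('z',-DP[2]).apply(d)*1000; print("local offset mm",L)
o=np.array([39,80,18])+L
P={"foot":("scene",[o+[-28,30,0],o+[-28,-30,0]],[(105,368),(203,347)]),
"ourtop":("top",[o+[-28,30,110],o+[0,30,110],o+[0,-30,110],o+[-28,-30,110]],[(692,67),(740,76),(715,184),(672,172)]),
"midtop":("top",[[11,30,128],[39,30,128],[39,-30,128],[11,-30,128]],[(665,216),(714,230),(690,324),(643,312)]),
"midfoot":("scene",[[11,30,18],[11,-30,18]],[(220,408),(318,387)]),
"midfronttop":("scene",[[11,-30,128]],[(308,245)])}
for k,(n,A,b) in P.items(): print(k,(c(n,b)-fr(n,A)).round(2).tolist())
```

```text
local offset mm [-19.51166837   1.06324818  63.2801864 ]
foot [[-1.72, -0.68], [-0.63, 0.27]]
ourtop [[-0.53, 0.34], [-0.37, -0.16], [-0.74, 1.39], [0.12, 1.31]]
midtop [[-2.06, -0.09], [-1.33, 0.49], [-1.67, -0.1], [-1.96, -0.26]]
midfoot [[-2.02, -1.18], [0.58, -0.37]]
midfronttop [[0.21, 2.69]]
```

Request:
{"name": "drive_tool", "arguments": {
  "series": "0.55 -0.01 -0.1 -0.2 0 0 0;0.55 -0.01 -0.1 -0.3 0 0 0;0.55 0 0 -0.2 0 0 0;0.55 0 0 -0.13 0 0 0;0.55 0 0 0 0 0 0;0.55 0 0 0 0 0 0;0.55 0 0 0 0 0 0"
}}

```text
t: 9.88
eef_pos: [0.5924, -0.2781, 0.0837]
tool_rot: [3.136, 0.873, 1.342]
force: [0.2, 0.0, -1.1]
width: 0.684
grip_force: 25.0
```

```bash
cat >> h.py <<'E'
def loc():
    s=observe(); L=R.from_euler('z',-DP[2])
    print("t",s["t"],"local mm",(L.apply(s["eef_pos"]-put(0,0)[0])*1000).round(2),"F local",L.apply(s["force"]).round(2),"w",s["width"].round(3) if hasattr(s["width"],"round") else s["width"], "rot",(R.from_euler('xyz',s["tool_rot"])*put()[1].inv()).as_rotvec().round(3))
E
python3 -c "
from h import *
loc()"
```

```text
t 9.875 local mm [-7.54  2.45 12.71] F local [-0.06  0.24 -1.15] w 0.684052816074223 rot [-0.001 -0.004  0.002]
```

Now gently down about 9 mm, then 1 mm steps.

Request:
{"name": "drive_tool", "arguments": {
  "series": "0.55 0 0 -0.06 0 0 0;0.55 0 0 -0.06 0 0 0;0.55 0 0 -0.03 0 0 0;0.55 0 0 0 0 0 0;0.55 0 0 0 0 0 0"
}}

```text
t: 10.5
eef_pos: [0.592, -0.2782, 0.0739]
tool_rot: [3.138, 0.873, 1.344]
force: [-0.9, -0.1, -1.2]
width: 0.68
grip_force: 25.0
```

Request:
{"name": "drive_tool", "arguments": {
  "series": "0.55 0 0 -0.015 0 0 0;0.55 0 0 0 0 0 0"
}}

```text
t: 10.75
eef_pos: [0.592, -0.2781, 0.0729]
tool_rot: [3.138, 0.873, 1.344]
force: [-0.6, -0.2, -1.5]
width: 0.685
grip_force: 25.0
```

Request:
{"name": "drive_tool", "arguments": {
  "series": "0.55 0 0 -0.015 0 0 0;0.55 0 0 0 0 0 0"
}}

```text
t: 11.0
eef_pos: [0.592, -0.2781, 0.0719]
tool_rot: [3.138, 0.873, 1.344]
force: [-0.1, -1.1, -1.9]
width: 0.681
grip_force: 25.0
```

```bash
python3 -c "
from h import *
loc()"
```

```text
t 11.0 local mm [-7.4   1.99  0.93] F local [ 1.08  0.13 -1.9 ] w 0.681157898318222 rot [-0.001 -0.002  0.002]
```

Request:
{"name": "drive_tool", "arguments": {
  "series": "0.55 -0.006 -0.025 0 0 0 0;0.55 -0.006 -0.025 0 0 0 0;0.55 0 0 0 0 0 0"
}}

```text
t: 11.38
eef_pos: [0.5912, -0.2813, 0.0721]
tool_rot: [3.138, 0.873, 1.343]
force: [-0.2, 0.3, -0.4]
width: 0.681
grip_force: 25.0
```

Request:
{"name": "drive_tool", "arguments": {
  "series": "0.55 -0.004 -0.016 0 0 0 0;0.55 0 0 0 0 0 0"
}}

```text
t: 11.62
eef_pos: [0.591, -0.2822, 0.072]
tool_rot: [3.138, 0.873, 1.344]
force: [0.3, -0.6, -0.8]
width: 0.686
grip_force: 25.0
```

Request:
{"name": "drive_tool", "arguments": {
  "series": "0.55 -0.004 -0.016 0 0 0 0;0.55 0 0 0 0 0 0"
}}

```text
t: 11.88
eef_pos: [0.5908, -0.2831, 0.072]
tool_rot: [3.138, 0.873, 1.344]
force: [0.3, 0.6, -2.3]
width: 0.681
grip_force: 25.0
```

Request:
{"name": "drive_tool", "arguments": {
  "series": "0.55 -0.004 -0.016 0 0 0 0;0.55 0 0 0 0 0 0"
}}

```text
t: 12.12
eef_pos: [0.5905, -0.2841, 0.0721]
tool_rot: [3.138, 0.873, 1.344]
force: [-0.1, 1.0, -0.9]
width: 0.682
grip_force: 25.0
```

```bash
python3 -c "
from h import *
loc()"
```

```text
t 12.125 local mm [-1.28  1.95  1.07] F local [-0.98 -0.34 -0.89] w 0.682391626586326 rot [-0.001 -0.002  0.002]
```

Request:
{"name": "drive_tool", "arguments": {
  "series": "0.55 -0.004 -0.016 0 0 0 0;0.55 0 0 0 0 0 0"
}}

```text
t: 12.38
eef_pos: [0.5904, -0.2846, 0.072]
tool_rot: [3.138, 0.872, 1.344]
force: [0.1, 2.9, -0.5]
width: 0.681
grip_force: 25.0
```

Request:
{"name": "drive_tool", "arguments": {
  "series": "0.55 -0.004 -0.016 0 0 0 0;0.55 0 0 0 0 0 0"
}}

```text
t: 12.62
eef_pos: [0.5904, -0.2848, 0.0721]
tool_rot: [3.137, 0.871, 1.344]
force: [0.7, 7.9, 1.1]
width: 0.681
grip_force: 25.0
```

Request:
{"name": "drive_tool", "arguments": {
  "series": "0.55 -0.002 -0.01 0 0 0 0;0.55 0 0 0 0 0 0"
}}

```text
t: 12.88
eef_pos: [0.5905, -0.2849, 0.0721]
tool_rot: [3.137, 0.871, 1.344]
force: [0.5, 10.2, 1.7]
width: 0.678
grip_force: 25.0
```

Panel contact at about 10 N. I ease it slightly and lower until the foot touches.

Request:
{"name": "drive_tool", "arguments": {
  "series": "0.55 0.003 0.016 0 0 0 0;0.55 0 0 -0.012 0 0 0;0.55 0 0 0 0 0 0"
}}

```text
t: 13.25
eef_pos: [0.5906, -0.2849, 0.0717]
tool_rot: [3.137, 0.872, 1.343]
force: [-0.6, 6.5, 1.6]
width: 0.682
grip_force: 25.0
```

Request:
{"name": "drive_tool", "arguments": {
  "series": "0.55 0 0 -0.012 0 0 0;0.55 0 0 0 0 0 0"
}}

```text
t: 13.5
eef_pos: [0.5908, -0.2849, 0.0712]
tool_rot: [3.136, 0.872, 1.343]
force: [1.0, 6.6, 1.9]
width: 0.682
grip_force: 25.0
```

Request:
{"name": "drive_tool", "arguments": {
  "series": "0.55 0 0 -0.012 0 0 0;0.55 0 0 0 0 0 0"
}}

```text
t: 13.75
eef_pos: [0.5908, -0.2849, 0.071]
tool_rot: [3.136, 0.873, 1.342]
force: [0.3, 7.4, 4.8]
width: 0.679
grip_force: 25.0
```

Foot contact is felt at about 6 N. Now I release with a small opening.

Request:
{"name": "drive_tool", "arguments": {
  "series": "0.7 0 0 0 0 0 0;0.74 0 0 0 0 0 0;0.74 0 0 0 0 0 0;0.74 0 0 0 0 0 0"
}}

```text
t: 14.25
eef_pos: [0.59, -0.2858, 0.0698]
tool_rot: [3.138, 0.873, 1.344]
force: [-0.5, 0.6, -1.0]
width: 0.737
grip_force: 0.0
```

Run:
```python
from h import *
loc(); print(observe()["grip_force"])
a=get_image("scene")[:,:,::-1];b=get_image("top")[:,:,::-1]
cv2.imwrite("pics/r1.png",np.hstack([cv2.resize(a[80:190,145:255],(550,550),interpolation=cv2.INTER_CUBIC),cv2.resize(b[150:260,325:375],(250,550),interpolation=cv2.INTER_CUBIC)]))
```

```text
t 14.25 local mm [ 0.55  1.8  -1.22] F local [-0.48 -0.61 -0.99] w 0.7367509643012516 rot [-0.001 -0.002  0.002]
0.0
```

View pics/r1.png

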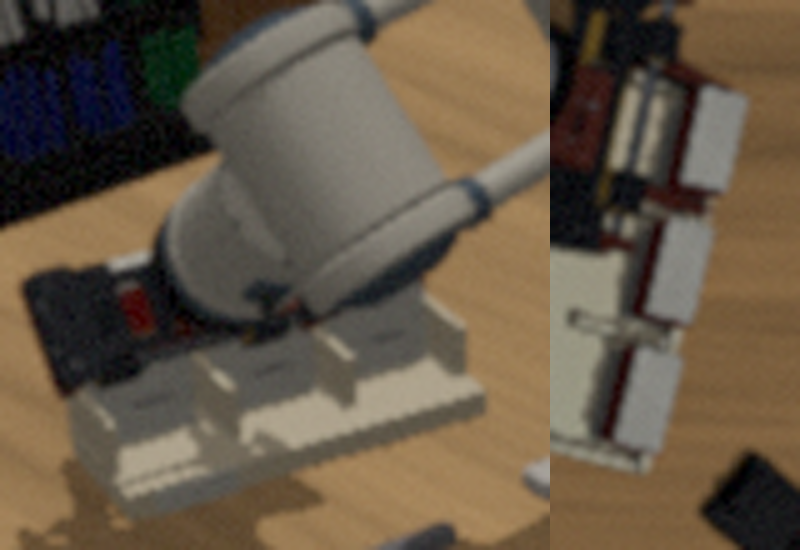

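The picture shows the carton upright in the bay, its top at crop (697-748, 85-195), in line with its neighbours. I retreat along the tool axis.

Request:
{"name": "drive_tool", "arguments": {
  "series": "0.74 0.015 0.06 0.055 0 0 0;0.74 0.03 0.12 0.11 0 0 0;0.74 0.06 0.25 0.21 0 0 0;0.74 0.09 0.37 0.32 0 0 0;0.74 0.09 0.37 0.32 0 0 0;0.74 0.12 0.5 0.43 0 0 0;0.74 0.12 0.5 0.43 0 0 0;0.74 0 0.5 0.8 0 0 0;0.74 0 0.5 0.8 0 0 0;0.74 0 0.5 0.5 0 0 0;0.74 0 0.5 0 0 0 0;0.74 0 0 0 0 0 0;0.74 0 0 0 0 0 0"
}}

```text
t: 15.98
eef_pos: [0.6216, -0.0352, 0.3084]
tool_rot: [3.138, 0.873, 1.344]
force: [-0.5, 0.7, -0.5]
width: 0.743
grip_force: 0.0
```

Run:
```python
from h import *
loc()
a=get_image("scene")[:,:,::-1];b=get_image("top")[:,:,::-1]
cv2.imwrite("pics/f1.png",np.hstack([cv2.resize(a[80:190,145:255],(550,550),interpolation=cv2.INTER_CUBIC),cv2.resize(b[150:260,325:375],(250,550),interpolation=cv2.INTER_CUBIC)]))
```

```text
t 15.975 local mm [-250.78  -23.59  237.45] F local [-0.61 -0.68 -0.52] w 0.7431223516130817 rot [-0.001 -0.002  0.002]
```

View pics/f1.png

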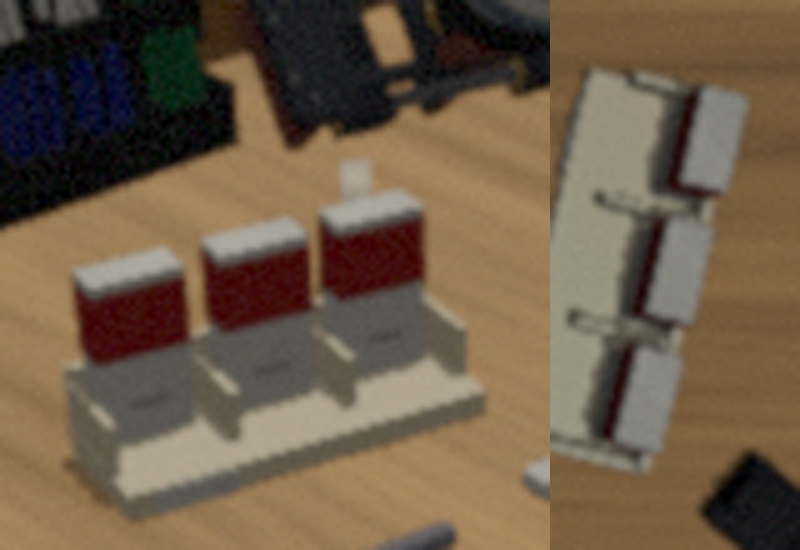

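The picture shows three cartons standing in a row, ours at crop (75-187, 250-440), in line with the others and against the panel. The neighbours have not moved and the gripper is clear.

```bash
python3 -c "
from bench import *
print(hand_in())"
```

```text
the job is handed in; nothing more can be done
None
```

The carton now stands upright in the empty bay against the back panel, red end up like its neighbours. It is released, the two standing cartons look unmoved, and the job was handed in at about 16 s; `hand_in()` returned no verdict, so I don't know how it was judged.

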